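Put away the fabrication bench hardware by kind

TASK

Put away the five loose parts lying on the bench, each with its own kind: stand the two copper welding nozzles upright in the two empty cells of the grey divided box, one per cell, lay the bolt in the bin of bolts and the nut in the bin of nuts, and stand the levelling foot on its pad on the floor of the bin of feet. Lower each part into its place before letting go instead of dropping it from a height, and do not knock over the spray can.

Things in the scene. Friction and masses are not known exactly. Their poses are not given: they have to be found in the camera images.
- nozzle_a: Copper gas nozzle of a welding torch with a brass ring at its foot, 68 tall, standing on its wide end: diameter 26 up to height 24, a shoulder from 24 to 32, then a straight round mouth of diameter 20 up to 68. About 0.12 kg. Origin: centre of its underside; z up its axis. Starts upright on the bench. The two loose nozzles are alike and interchangeable. All in mm.
- nozzle_b: Copper gas nozzle of a welding torch with a brass ring at its foot, 68 tall, standing on its wide end: diameter 26 up to height 24, a shoulder from 24 to 32, then a straight round mouth of diameter 20 up to 68. About 0.12 kg. Origin: centre of its underside; z up its axis. Starts upright on the bench. The two loose nozzles are alike and interchangeable. All in mm.
- bolt: Steel M24 hexagon-head bolt lying on the bench, 75 long over all: head 36 across flats and 15 thick, threaded shank of diameter 24 and 60 long. About 0.33 kg. Origin: on the bolt's axis at mid-length (in the shank, 22 from the underside of the head), 16 above the bench at the start. x points along the bolt towards the threaded end (level at the start; the shank itself slopes down 6 degrees to the thread end), z up. All in mm.
- nut: Steel M24 hexagon nut lying flat on the bench, 36 across flats, 42 across corners, 21 high. About 0.11 kg. Origin: centre of its underside; z up its axis; its x axis is square to one pair of flats (the others lie at every 60 degrees). All in mm.
- foot: Levelling foot for a machine frame, 72 tall, standing on its pad: round black pad of diameter 50, 6 thick at the edge, rising as a cone to height 13; a lock nut 24 across flats from 13 to 22; above it a bare threaded steel stud of diameter 16 up to 72. About 0.2 kg. Origin: centre of the pad's underside; z up the stud. Starts upright. All in mm.
- nozzle_box: Fixed grey open box divided into six square cells, 3 along x by 2 along y, 166 by 112 outside and 34 high, outer walls and dividers all 34 high and 3 thick, floor 4 thick. Origin: centre of its underside, z up. Cell centres lie at x = -54.5, 0 or 54.5 and y = -27.5 or 27.5; each cell is 51 wide inside. Four cells already hold a fixed upright nozzle like the loose ones. The two EMPTY cells are at (x, y) = (-54.5, 27.5) and (0, -27.5). All in mm.
- bolt_bin: Fixed open-fronted blue stacking bin, 180 long (x) by 112 wide (y), walls and floor 3 thick. Origin: centre of its underside, z up. Back (+x) and side walls are 60 high; the front (-x end, towards the robot) has a lip only 30 high, and the side walls slope down to it over x -80 to -40. It holds two bolts of the same kind, fixed, lying across its rear (up to 40 high), x over 10; the floor in front of them (x -87 to 10) is free. All in mm.
- nut_bin: Fixed open-fronted blue stacking bin, 180 long (x) by 112 wide (y), walls and floor 3 thick. Origin: centre of its underside, z up. Back (+x) and side walls are 60 high; the front (-x end, towards the robot) has a lip only 30 high, and the side walls slope down to it over x -80 to -40. It holds five nuts of the same kind, fixed, piled up to 47 high in its rear, x over 5; the floor in front of them (x -87 to 5) is free. All in mm.
- foot_bin: Fixed open-fronted blue stacking bin, 180 long (x) by 112 wide (y), walls and floor 3 thick. Origin: centre of its underside, z up. Back (+x) and side walls are 60 high; the front (-x end, towards the robot) has a lip only 30 high, and the side walls slope down to it over x -80 to -40. It holds two levelling feet of the same kind, fixed, standing 75 high in its rear, x over 30; the floor in front of them (x -87 to 30) is free. All in mm.
- spray_can: Bystander: upright pale silver spray can with a grey band and white cap, diameter 65, 194 tall, standing loose at the right-hand edge of the work. Origin: centre of its underside; z up. All in mm.
There are look-alikes about, which are no part of the job. What is shaped like the bolt but purple is not meant.

How it is judged:
At the end, for the whole second after the job is handed in: Nozzles upright (0.15 rad) on the floor of different cells of the divided box; bolt and nut inside their own bins (origin under 65 mm above its underside); foot upright (0.15 rad) on its bin's floor; all released and at rest (20 mm/s, 0.2 rad/s); spray can standing (0.2 rad) (x of nozzle_a in the frame of nozzle_box between -0.08 and 0.08 m and y of nozzle_a in the frame of nozzle_box between -0.054 and 0.054 m and z of each of nozzle_a, nozzle_b in the frame of nozzle_box below 0.012 m and angle between each of nozzle_a, nozzle_b, foot's own z axis and vertical below 0.15 rad and x of nozzle_b in the frame of nozzle_box between -0.08 and 0.08 m and y of nozzle_b in the frame of nozzle_box between -0.054 and 0.054 m and horizontal distance between nozzle_a and nozzle_b above 0.04 m and x of bolt in the frame of bolt_bin between -0.078 and 0.086 m and y of bolt in the frame of bolt_bin between -0.05 and 0.05 m and z of bolt in the frame of bolt_bin below 0.065 m and x of nut in the frame of nut_bin between -0.078 and 0.086 m and y of nut in the frame of nut_bin between -0.05 and 0.05 m and z of nut in the frame of nut_bin below 0.065 m and x of foot in the frame of foot_bin between -0.07 and 0.086 m and y of foot in the frame of foot_bin between -0.05 and 0.05 m and z of foot in the frame of foot_bin below 0.012 m and linear speed of each of nozzle_a, nozzle_b, bolt, nut, foot below 0.02 m/s and angular speed of each of nozzle_a, nozzle_b, bolt, nut, foot below 0.2 rad/s and angle between spray_can's own z axis and vertical below 0.2 rad); the robot touches nothing.
It fails at once if a part is dropped from a height (falls free of the fingers faster than 1.2 m/s, that is over 70 mm) ((linear speed of nozzle_a above 1.2 m/s and contact force between the fingers and nozzle_a below 0.01 N) or (linear speed of nozzle_b above 1.2 m/s and contact force between the fingers and nozzle_b below 0.01 N) or (linear speed of bolt above 1.2 m/s and contact force between the fingers and bolt below 0.01 N) or (linear speed of nut above 1.2 m/s and contact force between the fingers and nut below 0.01 N) or (linear speed of foot above 1.2 m/s and contact force between the fingers and foot below 0.01 N)).
It fails at once if the spray can is knocked over (leans more than 0.4 rad) (angle between spray_can's own z axis and vertical above 0.4 rad).
It also fails if it takes over 138 s, if anything falls off the work surface, if the arm or the gripper's body presses on something with over 40 N, if the wrist force passes 120 N, or if a joint passes its speed limit or range.

ROBOT

A 7-joint arm with a two-finger parallel gripper is mounted at the origin on the work surface. World frame = base frame: x ahead of the robot, y to its left, z up, the work surface at z = 0. Lengths are in m, angles in rad, forces in N, time in s.
With the tool pointing down it reaches from about 0.425 to 0.825 m from the base axis. Payload 3.6 kg.
Tool frame: the origin (TCP) lies midway between the tips of the shut fingers; the grasp point (between the pads) lies 19 mm behind it (arm.grip_point_offset is the distance from the TCP to the grasp point, in m); z points along the fingers, y is the line along which they close (so a half turn about z gives the same grasp; the last joint's range is limited). The gripper opens to 93 mm and grips with 3 to 60 N. Pads are 15 mm wide; open, the fingers measure 128 mm over their backs; the gripper's body (75 mm by 188 mm) begins 65 mm behind the grasp point.
Start: joints at [-1.202, 0.615, -0.013, 1.423, 0.008, 1.103, -0.04], TCP at [0.25, 0.6, 0.219] pointing down, gripper open.
Joint ranges: [-3.12, 3.12], [-0.3, 2.06], [-1.34, 1.32], [0.26, 2.42], [-1.36, 4.5], [0.01, 1.98], [-2.84, 2.84]. Speed limits (rad/s): [2.79, 2.79, 3.14, 3.14, 3.14, 3.14, 3.14].

INTERFACE

Orientations are given as a unit quaternion [x, y, z, w].
In Python, from workcell import arm gives the robot as it stands. The module is installed in compiled form; this text tells all that it offers.
- The arm moves only by the shell command python3 -m crank 'ROWS' [FORCE]. ROWS is JSON, a list of rows, each an object with "offset": the shift along the tool's x, y, z in units of 25 mm (1.0 is 25 mm), a list of three; "turn": the turn, a rotation vector about the tool's x, y, z in units of 8 degrees (1.0 is 8 degrees), a list of three; "hand": the finger opening in mm, from 0 to 93. In form: [{"offset": [tx, ty, tz], "turn": [ax, ay, az], "hand": hand}, ...]. A call has 1 to 8 rows; each row shifts and turns the commanded pose from where the row before left it, along the tool's axes as they then stand; what a row does not reach is not made up. A row lasts 1/10 s, in which the tool goes at most 50 mm and 8.59 degrees, less where a joint would pass 70% of its speed; a pose out of reach is approached as far as the arm can. A call is refused whole if a number of a shift passes 1 or a number of a turn 1, either way. A call with a gripper value outside its range is refused whole. The fingers move at their own pace and stop on an object; FORCE is the grip in N (left out, the last holds). Time passes only in rows, so rows that do not move let the fingers close. It gives the time, the measured TCP pose, the force, the opening and the grip force at its end, in the units of the state.
- arm.read_state(): the state, without advancing time (a new reading comes with each control period).
- arm.get_image(name): name is "side" or "top"; returns a dict with "img" (420x560x3 uint8, red, green, blue), "range_z" (420x560 float32, m along the optical axis (not along the pixel's ray), 0 where there is no reading), "fov_y" (degrees; the focal length in pixels is half the picture's height over the tangent of half this angle, whatever the lens; pixels are square), "cx", "cy" (the principal point, pixels), "pose" (4x4, takes a point from camera to world coordinates). Camera axes: x right, y down, z forward; pixel columns grow to the right and rows downward; lengths in m; the calibration is good to about 2 mm. A picture is of the moment at which its call begins.
- arm.job_done(): hands the job in; it is judged then, once.
Trained networks look in a picture, given as the dict that the camera call returned (one of the last four; its "shot" number tells which), for a name from the list of things; names that differ only in an ending like _2 or _b are one class to them, and where a whole thing is asked for, a point or a joint stands for the part that bears it (a point fixed in the world has none). Each returns a list of dicts, best first, with "score" (0 to 1); they miss things now and then, are a little off and sometimes report something else, mostly with a low value. They report only what shows in the picture. A call takes as long as a camera call. They do not tell look-alikes from the thing itself.
- arm.outline_of(picture, name): "region" (420x560 bool, what is visible of it) and "extent" ([left, top, right, bottom] in pixels, round what is visible of it).
- arm.mark_of(picture, name): "pixel" ([column, row] in pixels: a listed point, or the origin of a listed thing).
The state is a dict: "time": time; "joint_pos": joint angles; "joint_velocities": joint speeds; "tau": joint torques, N m; "tcp_pos": TCP position; "orientation": TCP orientation; "contact_force": force on the tool from outside, world axes, zero at the start; "wrist_torque": the same for the moment, N m; "grip_width": finger opening in m; "gripper_force": force on a finger pad.
Only numpy, scipy, OpenCV 4.12 (cv2) and the standard library are available. Lean on these libraries where they do the work, as an engineer would, in place of code of your own. Each camera call takes 0.05 s, during which the arm holds its last target. There are 200 camera calls.

## Working session

There is one attempt and no reset: what is moved stays moved. The work goes in short steps, Python scripts to look and compute and a shell command to move; the robot and the scene stay as the last step left them, time stands still between calls to the robot, and variables do not carry over. Pictures are saved under pics/ and viewed, at most 14 in all, crops included, and the job is handed in when it is done.

```bash
mkdir -p pics; cat > h.py <<'E'
import numpy as np, cv2
from workcell import arm
def f(p): return p["img"].shape[0]/2/np.tan(np.radians(p["fov_y"])/2)
def cloud(p):
    z=p["range_z"]; v,u=np.indices(z.shape)
    F=f(p); c=np.stack([(u-p["cx"])*z/F,(v-p["cy"])*z/F,z,np.ones_like(z)],-1)
    w=c@np.array(p["pose"]).T; w=w[...,:3]; w[z==0]=np.nan
    return w
def save(p,n,box=None,s=1):
    im=p["img"][...,::-1]
    if box: im=im[box[1]:box[3],box[0]:box[2]]
    cv2.imwrite("pics/"+n+".png",cv2.resize(im,None,fx=s,fy=s,interpolation=cv2.INTER_CUBIC))
E
python3 - <<'E'
from h import *
s=arm.read_state();print({k:np.round(v,3) for k,v in s.items()})
for n in("top","side"):
    p=arm.get_image(n);save(p,n+"0",s=1.4);w=cloud(p);print(n,np.round(p["pose"],3))
    for t in("nozzle_a","bolt","nut","foot","nozzle_box","bolt_bin","nut_bin","foot_bin","spray_can"):
        for d in arm.outline_of(p,t):
            m=d["region"]; q=w[m]; print(t,round(d["score"],2),d["extent"],np.round(np.nanmedian(q,0),3),np.round(np.nanpercentile(q,2,0),3),np.round(np.nanpercentile(q,98,0),3))
E
```

```text
{'time': np.float64(0.0), 'joint_pos': array([-1.202,  0.616, -0.013,  1.425,  0.008,  1.103, -0.04 ]), 'joint_velocities': array([ 0.001, -0.002, -0.001, -0.001,  0.001,  0.001, -0.   ]), 'tau': array([-0.0000e+00, -4.5894e+01,  2.0900e-01, -1.6575e+01, -6.1000e-02,
        2.1000e-02,  0.0000e+00]), 'tcp_pos': array([0.25 , 0.599, 0.217]), 'orientation': array([ 0.196,  0.981, -0.001, -0.   ]), 'contact_force': array([-1.091, -0.478, -0.767]), 'wrist_torque': array([0.009, 0.004, 0.021]), 'gripper_force': np.float64(0.0), 'grip_width': np.float64(0.093)}
top [[-0.012 -0.985  0.17   0.34 ]
 [-1.     0.015  0.017 -0.091]
 [-0.019 -0.17  -0.985  1.177]
 [ 0.     0.     0.     1.   ]]
nozzle_a 0.64 [232.8, 245.4, 244.7, 252.2] [0.438 0.014 0.066] [0.43  0.004 0.016] [0.45  0.025 0.073]
nozzle_a 0.51 [167.1, 256.9, 184.7, 270.1] [0.41  0.16  0.046] [0.4   0.153 0.002] [0.422 0.175 0.071]
nozzle_a 0.29 [111.4, 134.8, 170.1, 212.9] [0.634 0.263 0.01 ] [ 0.537  0.193 -0.   ] [0.717 0.313 0.066]
bolt 0.81 [356.9, 242.3, 391.3, 266.7] [ 0.43  -0.3    0.025] [ 0.409 -0.34   0.011] [ 0.457 -0.
[... 1989 characters left out ...]
.45  0.289 0.019] [0.433 0.275 0.   ] [0.471 0.316 0.024]
foot 0.75 [263.4, 235.6, 287.2, 266.5] [ 0.43  -0.146  0.013] [ 0.412 -0.163  0.003] [ 0.454 -0.116  0.073]
nozzle_box 0.93 [247.6, 130.9, 322.5, 190.8] [0.648 0.075 0.026] [0.57  0.021 0.002] [0.735 0.135 0.073]
bolt_bin 0.65 [278.7, 158.6, 364.2, 233.3] [ 0.637 -0.07   0.026] [ 0.538 -0.141  0.001] [ 0.722 -0.02   0.061]
bolt_bin 0.55 [172.6, 148.6, 190.9, 167.7] [0.45  0.287 0.02 ] [0.433 0.274 0.004] [0.469 0.31  0.024]
foot_bin 0.6 [204.6, 100.8, 275.3, 161.3] [0.633 0.267 0.026] [0.536 0.189 0.   ] [0.719 0.314 0.064]
spray_can 0.65 [429.9, 244.4, 485.5, 327.8] [ 0.585 -0.486  0.133] [ 0.574 -0.51   0.005] [ 0.626 -0.452  0.196]
```

View pics/top0.png

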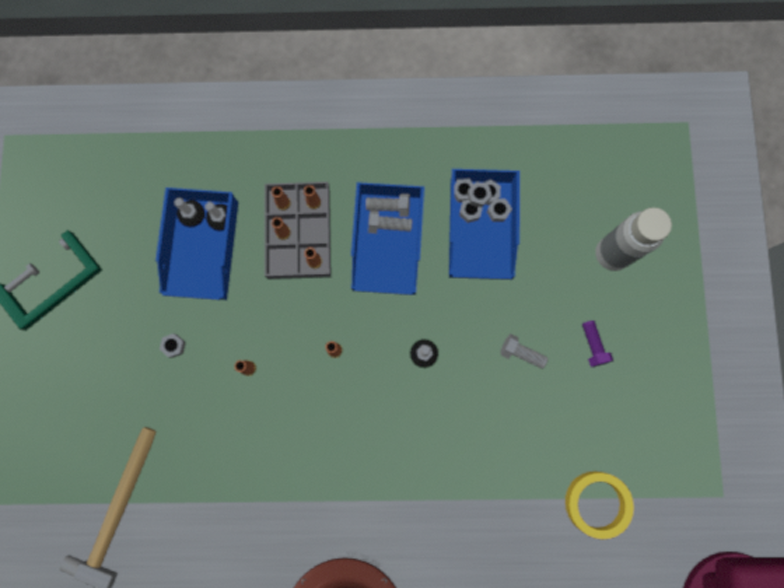

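```bash
python3 - <<'E'
from h import *
p=arm.get_image("top");a=p["img"]
L=[cv2.resize(a[225:275,l:l+80,::-1],None,fx=4.5,fy=4.5,interpolation=cv2.INTER_CUBIC) for l in(345,375)]
L=cv2.resize(a[220:280,340:450,::-1],None,fx=7,fy=7,interpolation=cv2.INTER_CUBIC)
cv2.imwrite("pics/bolts.png",L)
E
```

```text
(no output)
```

View pics/bolts.png

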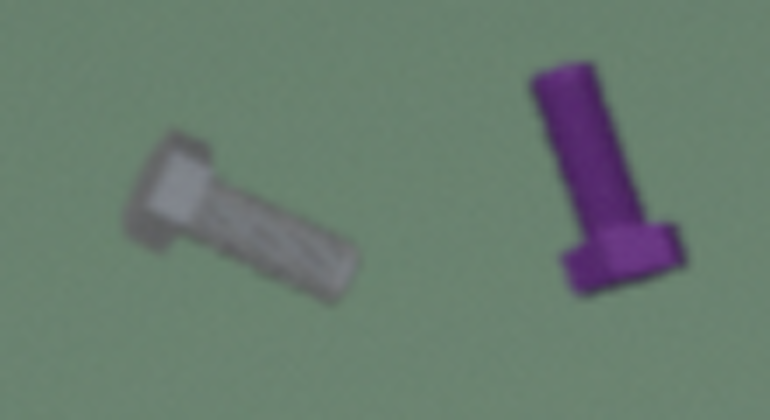

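The loose parts are in a row in front of the bins, left to right in original pixels: nut (123,247), nozzles (175,263) and (238,249), foot (303,252). Bolt candidates are the steel bolt (374,251) and the purple look-alike (426,245). The crop confirms that the left one is steel, head to the left and thread to the lower right, so I'll take that one. The other things shaped like nuts and nozzles sit inside the bins. The yellow ring, hammer and clamp aren't part of the job.

```bash
cat > m.py <<'E'
from h import *
from scipy.optimize import least_squares
W=[cloud(arm.get_image(n)) for n in("top","side")]
P=np.concatenate([w.reshape(-1,3) for w in W]); P=P[~np.isnan(P[:,0])]
def near(c,r,z0,z1,P=P): return P[(np.hypot(*(P[:,:2]-c).T)<r)&(P[:,2]>z0)&(P[:,2]<z1)]
def circ(q,R,c): return least_squares(lambda x:np.hypot(q[:,0]-x[0],q[:,1]-x[1])-R,c,loss="soft_l1",f_scale=.001).x
E
python3 - <<'E'
from m import *
for w,n in zip(W,("top","side")):
    w=w.reshape(-1,3); w=w[~np.isnan(w[:,0])]
    for c in((.438,.012),(.41,.16)):
        q=near(c,.022,.034,.064,w); t=near(c,.03,.065,.08,w); print(n,"nozzle",len(q),circ(q,.010,c).round(4),"rim",((t.min(0)+t.max(0))/2).round(4),np.median(t[:,2]).round(4))
    q=near((.433,-.137),.035,.025,.066,w);t=near((.433,-.137),.03,.067,.08,w);b=near((.433,-.137),.04,.003,.02,w)
    print(n,"foot",len(q),circ(q,.008,(.433,-.137)).round(4),t.mean(0).round(4),((b.min(0)+b.max(0))/2).round(4))
    q=near((.451,.293),.035,.014,.03,w); r=cv2.minAreaRect((q[:,:2]*1000).astype(np.float32)); print(n,"nut",((q.min(0)+q.max(0))/2).round(4),r)
    q=near((.43,-.3),.06,.012,.05,w); r=cv2.minAreaRect((q[:,:2]*1000).astype(np.float32)); print(n,"bolt",r)
    h=near((.44,-.28),.06,.03,.05,w); print(" head",h.mean(0).round(4)); 
    for nm,c,z in(("box",(.652,.08),(.028,.038)),("footbin",(.63,.26),(.052,.064)),("boltbin",(.637,-.075),(.052,.064)),("nutbin",(.655,-.245),(.052,.064))):
        q=w[(abs(w[:,0]-c[0])<.11)&(abs(w[:,1]-c[1])<.075)&(w[:,2]>z[0])&(w[:,2]<z[1])]
        print(n,nm,cv2.minAreaRect((q[:,:2]*1000).astype(np.float32)))
E
```

```text
top nozzle 15 [0.4414 0.017 ] rim [0.4406 0.0161 0.0691] 0.0685
top nozzle 24 [0.4126 0.166 ] rim [0.4127 0.1651 0.0685] 0.0687
top foot 12 [ 0.4337 -0.1365] [ 0.4334 -0.1375  0.0718] [ 0.4321 -0.1378  0.0115]
top nut [0.4522 0.2959 0.0217] ((452.0504150390625, 295.71832275390625), (36.829620361328125, 38.602874755859375), 17.054868698120117)
top bolt ((429.5802001953125, -309.27349853515625), (76.08216857910156, 41.86994171142578), 63.45052719116211)
 head [ 0.441  -0.285   0.0352]
top box ((652.8121948242188, 79.64871215820312), (168.0190887451172, 111.4255599975586), 1.0643436908721924)
top footbin ((646.404052734375, 252.55406188964844), (118.7101821899414, 143.60650634765625), 85.15277099609375)
top boltbin ((650.3453979492188, -78.67121124267578), (117.09921264648438, 141.8251953125), 85.39274597167969)
top nutbin ((672.6602172851562, -244.81832885742188), (116.94803619384766, 143.8486785888672), 87.51639556884766)
side nozzle 80 [0.4426 0.0153] rim [0.4415 0.0142 0.0691] 0.0681
side nozzle 70 [0.4136 0.1642] rim [0.4124 0.1636 0.0678] 0.0684
side foot 92 [ 0.435 -0.139] [ 0.4332 -0.1409  0.0715] [ 0.4333 -0.1368  0.0115]
side nut [0.4525 0.2935 0.0202] ((452.62176513671875, 293.3265686035156), (40.91504669189453, 36.431495666503906), 50.08195495605469)
side bolt ((430.1015625, -312.21624755859375), (76.14877319335938, 40.2391357421875), 64.43910217285156)
 head [ 0.4415 -0.2871  0.0356]
side box ((653.7442626953125, 79.34268188476562), (171.1106414794922, 118.92359924316406), 0.663723886013031)
side footbin ((648.6805419921875, 251.1014404296875), (122.31468200683594, 143.98924255371094), 85.32040405273438)
side boltbin ((651.1976318359375, -80.59398651123047), (120.57418823242188, 142.36007690429688), 85.24457550048828)
side nutbin ((675.7299194335938, -247.38116455078125), (119.73212432861328, 143.57083129882812), 87.56080627441406)
```

```bash
cat > g.py <<'E'
import sys,numpy as np
from workcell import arm
from scipy.spatial.transform import Rotation as Ro
s=arm.read_state();R=Ro.from_quat(s["orientation"]);t=np.array([float(v) for v in sys.argv[1:4]]);phi=float(sys.argv[4])
G=Ro.from_euler("ZX",[phi,180],degrees=True)
print("t",round(s["time"],1),"tcp",np.round(s["tcp_pos"],4),"w",round(s["grip_width"],4),"F",round(s["gripper_force"],1),"q7",round(s["joint_pos"][6],2))
print("offset total (at target orientation)",np.round(G.inv().apply(t-s["tcp_pos"])/.025,2),"turn",np.round((R.inv()*G).as_rotvec(degrees=True)/8,2))
E
T='{"offset":[0,0,0],"turn":[0,0,1],"hand":93}'
python3 -m crank '[{"offset":[0,0,0],"turn":[0,0,1],"hand":93},{"offset":[0,0,0],"turn":[0,0,1],"hand":93},{"offset":[0,0,0],"turn":[0,0,1],"hand":93},{"offset":[0,0,0],"turn":[0,0,1],"hand":93},{"offset":[0,0,0],"turn":[0,0,1],"hand":93},{"offset":[0,0,0],"turn":[0,0,1],"hand":93},{"offset":[0,0,0],"turn":[0,0,0.4],"hand":93}]' 30
python3 -m crank '[{"offset":[-1,0.66,0],"turn":[0,0,0],"hand":93},{"offset":[-1,0.66,0],"turn":[0,0,0],"hand":93},{"offset":[-1,0.66,0],"turn":[0,0,0],"hand":93},{"offset":[-1,0.66,0],"turn":[0,0,0],"hand":93},{"offset":[0,0,0],"turn":[0,0,0],"hand":93}]'
python3 g.py .452 .2945 .1 109
```

```text
time: 1.85
tcp_pos: [0.2497, 0.6001, 0.2186]
orientation: [0.602, 0.799, -0.0, 0.0]
contact_force: [0.2, -0.1, -0.4]
grip_width: 0.0931
gripper_force: 0.0
time: 2.35
tcp_pos: [0.3468, 0.5179, 0.2191]
orientation: [0.604, 0.797, 0.0, 0.002]
contact_force: [0.8, 0.8, 0.2]
grip_width: 0.093
gripper_force: 0.0
t 2.4 tcp [0.3468 0.5179 0.2191] w 0.093 F 0.0 q7 -0.62
offset total (at target orientation) [-9.82  1.07  4.77] turn [ 0.02  0.03 -0.42]
```

```bash
python3 -m crank '[{"offset":[0,0,0],"turn":[0,0,-0.42],"hand":70},{"offset":[-1,0.1,0.3],"turn":[0,0,0],"hand":70},{"offset":[-1,0.1,0.3],"turn":[0,0,0],"hand":70},{"offset":[-1,0.1,0.3],"turn":[0,0,0],"hand":70},{"offset":[-1,0.1,0.3],"turn":[0,0,0],"hand":70},{"offset":[-1,0.1,0.5],"turn":[0,0,0],"hand":70},{"offset":[-1,0.1,0.5],"turn":[0,0,0],"hand":70},{"offset":[-1,0.1,0.5],"turn":[0,0,0],"hand":70}]' >/dev/null
python3 -m crank '[{"offset":[-1,0.1,0.5],"turn":[0,0,0],"hand":70},{"offset":[-1,0.2,0.5],"turn":[0,0,0],"hand":70},{"offset":[-0.8,0,0.5],"turn":[0,0,0],"hand":70},{"offset":[0,0,0],"turn":[0,0,0],"hand":70},{"offset":[0,0,0],"turn":[0,0,0],"hand":70}]'
python3 g.py .452 .2945 .003 109
python3 - <<'E'
from h import *
p=arm.get_image("side");save(p,"nut1",(120,90,260,195),5)
E
```

```text
time: 3.65
tcp_pos: [0.4464, 0.3011, 0.1139]
orientation: [0.577, 0.817, 0.0, -0.001]
contact_force: [1.0, 0.0, 0.1]
grip_width: 0.07
gripper_force: 0.0
t 3.6 tcp [0.4464 0.3011 0.1139] w 0.07 F 0.0 q7 -0.14
offset total (at target orientation) [-0.32  0.12  4.43] turn [ 0.   -0.01  0.07]
```

View pics/nut1.png

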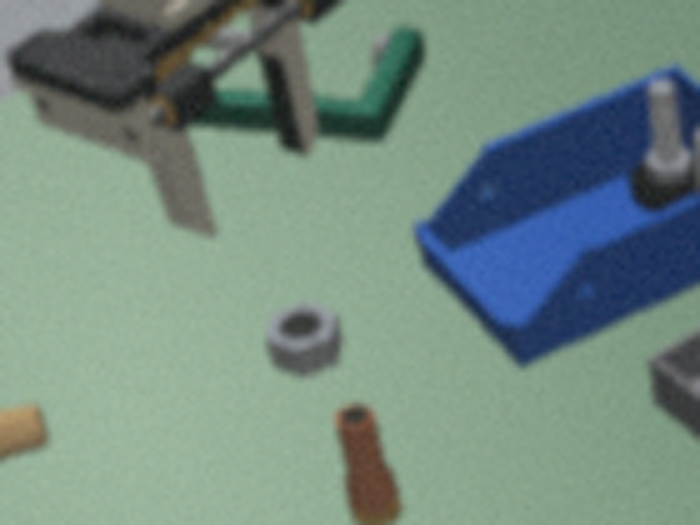

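The gripper hangs above the nut, which is at crop (303,340), and the fingers straddle it along x. I'll go down and grip.

```bash
python3 -m crank '[{"offset":[-0.3,0.12,0.9],"turn":[0,0,0],"hand":60},{"offset":[0,0,1],"turn":[0,0,0],"hand":60},{"offset":[0,0,1],"turn":[0,0,0],"hand":60},{"offset":[0,0,1],"turn":[0,0,0],"hand":60},{"offset":[0,0,0.45],"turn":[0,0,0],"hand":60},{"offset":[0,0,0],"turn":[0,0,0],"hand":60},{"offset":[0,0,0],"turn":[0,0,0],"hand":60}]'
python3 g.py .452 .2945 .003 109
python3 -m crank '[{"offset":[0,0,0],"turn":[0,0,0],"hand":25},{"offset":[0,0,0],"turn":[0,0,0],"hand":25},{"offset":[0,0,0],"turn":[0,0,0],"hand":25},{"offset":[0,0,0],"turn":[0,0,0],"hand":25},{"offset":[0,0,0],"turn":[0,0,0],"hand":25},{"offset":[0,0,0],"turn":[0,0,0],"hand":25}]' 35
```

```text
time: 4.4
tcp_pos: [0.4524, 0.295, 0.0057]
orientation: [0.576, 0.817, 0.001, 0.0]
contact_force: [0.0, -0.1, 0.0]
grip_width: 0.0601
gripper_force: 0.0
t 4.4 tcp [0.4524 0.295  0.0057] w 0.0601 F 0.0 q7 -0.09
offset total (at target orientation) [-0.01 -0.02  0.11] turn [ 0.01 -0.01  0.08]
time: 5.0
tcp_pos: [0.4528, 0.2941, 0.0056]
orientation: [0.577, 0.817, 0.001, 0.0]
contact_force: [0.3, 0.5, 5.2]
grip_width: 0.0358
gripper_force: 35.0
```

```bash
python3 -m crank '[{"offset":[0,0,-0.5],"turn":[0,0,0],"hand":25},{"offset":[0,0,-1],"turn":[0,0,0],"hand":25},{"offset":[0,0,-1],"turn":[0,0,0],"hand":25},{"offset":[0,0,-1],"turn":[0,0,0.9],"hand":25},{"offset":[0,0,-1],"turn":[0,0,0.9],"hand":25},{"offset":[0,0,0],"turn":[0,0,0.8],"hand":25}]'
python3 -m crank '[{"offset":[-1,0.3,0],"turn":[0,0,0],"hand":25},{"offset":[-1,0.3,0],"turn":[0,0,0],"hand":25},{"offset":[-1,0.3,0],"turn":[0,0,0],"hand":25},{"offset":[-1,0.3,0],"turn":[0,0,0],"hand":25},{"offset":[-1,0.3,0],"turn":[0,0,0],"hand":25},{"offset":[-1,0.3,0],"turn":[0,0,0],"hand":25},{"offset":[-1,0.3,0],"turn":[0,0,0],"hand":25},{"offset":[-1,0.3,0],"turn":[0,0,0],"hand":25}]' >/dev/null
python3 -m crank '[{"offset":[-1,0.3,0],"turn":[0,0,0],"hand":25},{"offset":[-1,0.3,0],"turn":[0,0,0],"hand":25},{"offset":[-1,0.3,0],"turn":[0,0,0],"hand":25},{"offset":[-1,0.3,0],"turn":[0,0,0],"hand":25},{"offset":[-1,0.3,0],"turn":[0,0,0],"hand":25},{"offset":[-1,0.3,0],"turn":[0,0,0],"hand":25},{"offset":[-1,0.3,0],"turn":[0,0,0],"hand":25},{"offset":[0,0,0],"turn":[0,0,0],"hand":25}]'
python3 g.py .616 -.244 .12 87.5
```

```text
time: 5.6
tcp_pos: [0.4535, 0.2946, 0.1208]
orientation: [0.717, 0.698, 0.003, 0.0]
contact_force: [0.1, -0.1, -1.3]
grip_width: 0.0354
gripper_force: 35.0
time: 7.2
tcp_pos: [0.556, -0.089, 0.1177]
orientation: [0.717, 0.697, -0.001, 0.001]
contact_force: [0.2, -0.7, -1.5]
grip_width: 0.0356
gripper_force: 35.0
t 7.2 tcp [ 0.556  -0.089   0.1177] w 0.0356 F 35.0 q7 0.29
offset total (at target orientation) [-6.09  2.67 -0.09] turn [0.   0.03 0.1 ]
```

```bash
python3 -m crank '[{"offset":[-1,0.4,0],"turn":[0,0,0.1],"hand":25},{"offset":[-1,0.4,0],"turn":[0,0,0],"hand":25},{"offset":[-1,0.4,0],"turn":[0,0,0],"hand":25},{"offset":[-1,0.4,0],"turn":[0,0,0],"hand":25},{"offset":[-1,0.5,0],"turn":[0,0,0],"hand":25},{"offset":[-1,0.5,0],"turn":[0,0,0],"hand":25},{"offset":[0,0,0],"turn":[0,0,0],"hand":25},{"offset":[0,0,0],"turn":[0,0,0],"hand":25}]'
python3 g.py .616 -.244 .0085 87.5
python3 - <<'E'
from h import *
p=arm.get_image("side");save(p,"nut2",(280,100,440,220),5)
E
```

```text
time: 8.0
tcp_pos: [0.6154, -0.2348, 0.1168]
orientation: [0.72, 0.694, -0.0, -0.001]
contact_force: [0.6, -0.0, -1.8]
grip_width: 0.0355
gripper_force: 35.0
t 8.0 tcp [ 0.6154 -0.2348  0.1168] w 0.0355 F 35.0 q7 0.47
offset total (at target orientation) [-0.37  0.04  4.33] turn [-0.02 -0.01  0.05]
```

View pics/nut2.png

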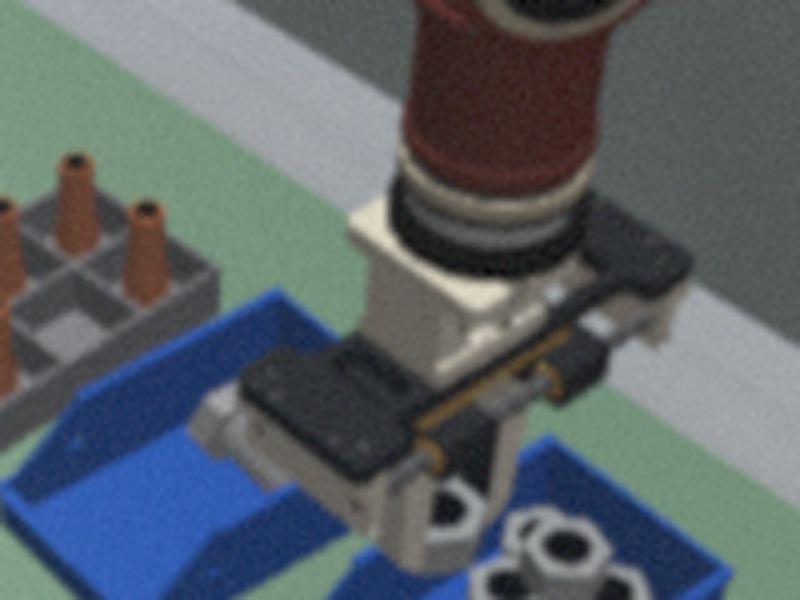

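The nut is held level above the nut bin at crop (450,520), with free floor in front of the pile. I'll lower it.

```bash
python3 -m crank '[{"offset":[-0.37,0.04,0.8],"turn":[0,0,0],"hand":25},{"offset":[0,0,1],"turn":[0,0,0],"hand":25},{"offset":[0,0,1],"turn":[0,0,0],"hand":25},{"offset":[0,0,1],"turn":[0,0,0],"hand":25},{"offset":[0,0,0.48],"turn":[0,0,0],"hand":25},{"offset":[0,0,0],"turn":[0,0,0],"hand":25},{"offset":[0,0,0],"turn":[0,0,0],"hand":25}]'
python3 -m crank '[{"offset":[0,0,0],"turn":[0,0,0],"hand":44},{"offset":[0,0,0],"turn":[0,0,0],"hand":44},{"offset":[0,0,0],"turn":[0,0,0],"hand":44},{"offset":[0,0,-1],"turn":[0,0,0],"hand":44},{"offset":[0,0,-1],"turn":[0,0,0],"hand":44},{"offset":[0,0,-1],"turn":[0,0,0],"hand":44},{"offset":[0,0,-1],"turn":[0,0,0],"hand":60},{"offset":[0,0,-0.5],"turn":[0,0,0],"hand":60}]'
python3 g.py .4335 -.304 .1 64
```

```text
time: 8.75
tcp_pos: [0.6174, -0.2439, 0.0109]
orientation: [0.719, 0.695, 0.0, 0.0]
contact_force: [0.3, 0.1, -1.0]
grip_width: 0.0357
gripper_force: 35.0
time: 9.55
tcp_pos: [0.6181, -0.2458, 0.1258]
orientation: [0.72, 0.694, 0.001, 0.002]
contact_force: [0.3, -0.0, 0.2]
grip_width: 0.0558
gripper_force: 0.0
t 9.6 tcp [ 0.6181 -0.2458  0.1258] w 0.0558 F 0.0 q7 0.48
offset total (at target orientation) [-5.33 -5.62  1.03] turn [0.03 0.01 2.99]
```

```bash
python3 -m crank '[{"offset":[0,0,0],"turn":[0,0,1],"hand":60},{"offset":[0,0,0],"turn":[0,0,1],"hand":60},{"offset":[0,0,0],"turn":[0,0,1],"hand":60},{"offset":[-0.9,-1,0],"turn":[0,0,0],"hand":60},{"offset":[-0.9,-1,0],"turn":[0,0,0],"hand":60},{"offset":[-0.9,-1,0],"turn":[0,0,0],"hand":60},{"offset":[-0.9,-1,0],"turn":[0,0,0],"hand":60},{"offset":[-0.9,-1,0],"turn":[0,0,0],"hand":60}]' >/dev/null
python3 -m crank '[{"offset":[-0.8,-0.6,0.5],"turn":[0,0,0],"hand":60},{"offset":[0,0,0.5],"turn":[0,0,0],"hand":60},{"offset":[0,0,0],"turn":[0,0,0],"hand":60},{"offset":[0,0,0],"turn":[0,0,0],"hand":60}]' >/dev/null
python3 g.py .4335 -.304 .005 64
python3 - <<'E'
from h import *
p=arm.get_image("top");save(p,"bolt1",(310,100,450,280),3.3)
for d in arm.outline_of(p,"bolt"): print(round(d["score"],2),d["extent"])
E
```

```text
t 10.8 tcp [ 0.4344 -0.3016  0.0975] w 0.0601 F 0.0 q7 0.41
offset total (at target orientation) [-0.1   0.01  3.7 ] turn [-0.   -0.01  0.01]
```

View pics/bolt1.png

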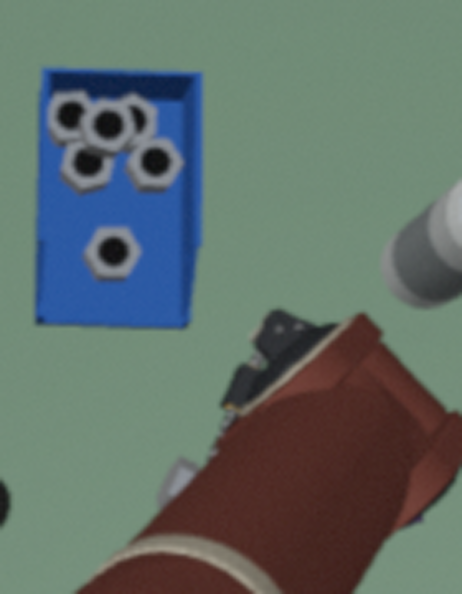

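The nut lies flat in its bin at crop (113,250), and the gripper is over the bolt, whose head shows at (180,480). Next I'll go down and grip.

```bash
python3 -m crank '[{"offset":[-0.1,0,0.7],"turn":[0,0,0],"hand":60},{"offset":[0,0,1],"turn":[0,0,0],"hand":60},{"offset":[0,0,1],"turn":[0,0,0],"hand":60},{"offset":[0,0,1],"turn":[0,0,0],"hand":60},{"offset":[0,0,0],"turn":[0,0,0],"hand":60},{"offset":[0,0,0],"turn":[0,0,0],"hand":60}]'
python3 -m crank '[{"offset":[0,0,0],"turn":[0,0,0],"hand":14},{"offset":[0,0,0],"turn":[0,0,0],"hand":14},{"offset":[0,0,0],"turn":[0,0,0],"hand":14},{"offset":[0,0,0],"turn":[0,0,0],"hand":14},{"offset":[0,0,0],"turn":[0,0,0],"hand":14},{"offset":[0,0,0],"turn":[0,0,0],"hand":14},{"offset":[0,0,0],"turn":[0,0,0],"hand":14}]' 50
python3 -m crank '[{"offset":[0,0,-0.4],"turn":[0,0,0],"hand":14},{"offset":[0,0,-0.8],"turn":[0,0,0],"hand":14},{"offset":[0,0,-0.8],"turn":[0,0,0],"hand":14},{"offset":[0,0,-0.8],"turn":[0,0,0],"hand":14},{"offset":[0,0,-0.8],"turn":[0,0,0],"hand":14},{"offset":[0,0,-0.8],"turn":[0,0,0],"hand":14},{"offset":[0,0,-0.4],"turn":[0,0,0],"hand":14}]'
python3 g.py .595 -.075 .13 85
python3 - <<'E'
from h import *
p=arm.get_image("side");save(p,"bolt2",(270,200,410,330),4.5)
E
```

```text
time: 11.45
tcp_pos: [0.4326, -0.3047, 0.0057]
orientation: [0.848, 0.53, 0.0, 0.0]
contact_force: [-0.3, -0.7, 0.2]
grip_width: 0.06
gripper_force: 0.0
time: 12.15
tcp_pos: [0.4329, -0.3055, 0.0059]
orientation: [0.848, 0.53, 0.0, 0.001]
contact_force: [1.2, -1.3, 3.0]
grip_width: 0.0225
gripper_force: 50.0
time: 12.85
tcp_pos: [0.4312, -0.3045, 0.1266]
orientation: [0.848, 0.529, -0.0, -0.0]
contact_force: [-0.2, 0.3, -3.8]
grip_width: 0.023
gripper_force: 50.0
t 12.8 tcp [ 0.4312 -0.3045  0.1266] w 0.023 F 50.0 q7 0.4
offset total (at target orientation) [ 9.71  5.73 -0.14] turn [-0.   -0.   -2.63]
```

View pics/bolt2.png

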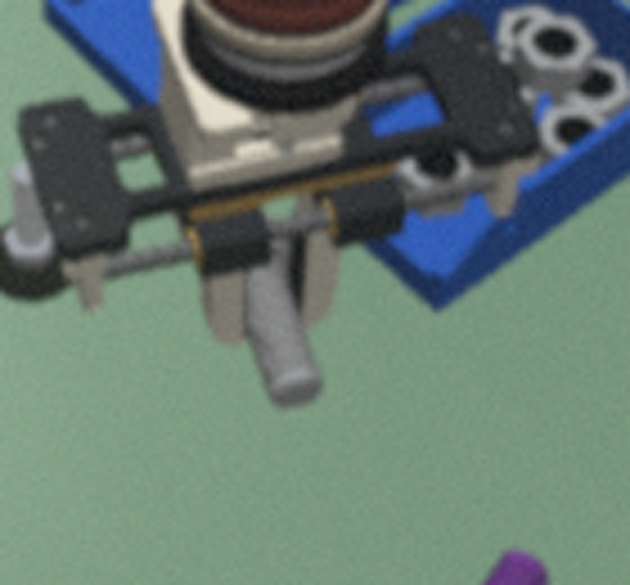

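The bolt is gripped firmly and nearly level, with its thread end at crop (290,390). I'll carry it to the bolt bin.

```bash
python3 -m crank '[{"offset":[0,0,0],"turn":[0,0,-0.9],"hand":14},{"offset":[0,0,0],"turn":[0,0,-0.9],"hand":14},{"offset":[0,0,0],"turn":[0,0,-0.8],"hand":14},{"offset":[0.9,0.6,0],"turn":[0,0,0],"hand":14},{"offset":[0.9,0.6,0],"turn":[0,0,0],"hand":14},{"offset":[0.9,0.6,0],"turn":[0,0,0],"hand":14},{"offset":[0.9,0.6,0],"turn":[0,0,0],"hand":14},{"offset":[0.9,0.6,0],"turn":[0,0,0],"hand":14}]' >/dev/null
python3 -m crank '[{"offset":[0.9,0.6,0],"turn":[0,0,0],"hand":14},{"offset":[0.9,0.6,0],"turn":[0,0,0],"hand":14},{"offset":[0.9,0.6,0],"turn":[0,0,0],"hand":14},{"offset":[0.9,0.6,0],"turn":[0,0,0],"hand":14},{"offset":[0.9,0.3,0],"turn":[0,0,0],"hand":14},{"offset":[0.9,0,0],"turn":[0,0,0],"hand":14},{"offset":[0,0,0],"turn":[0,0,0],"hand":14},{"offset":[0,0,0],"turn":[0,0,0],"hand":14}]'
python3 g.py .595 -.067 .01 85
```

```text
time: 14.5
tcp_pos: [0.5952, -0.0709, 0.1241]
orientation: [0.738, 0.674, -0.001, -0.001]
contact_force: [-0.3, -0.5, -3.4]
grip_width: 0.0234
gripper_force: 50.0
t 14.5 tcp [ 0.5952 -0.0709  0.1241] w 0.0234 F 50.0 q7 0.2
offset total (at target orientation) [ 0.16 -0.02  4.56] turn [-0.02  0.   -0.02]
```

```bash
python3 -m crank '[{"offset":[0.16,0,0.8],"turn":[0,0,0],"hand":14},{"offset":[0,0,1],"turn":[0,0,0],"hand":14},{"offset":[0,0,1],"turn":[0,0,0],"hand":14},{"offset":[0,0,1],"turn":[0,0,0],"hand":14},{"offset":[0,0,0.7],"turn":[0,0,0],"hand":14},{"offset":[0,0,0],"turn":[0,0,0],"hand":14},{"offset":[0,0,0],"turn":[0,0,0],"hand":14}]'
python3 -m crank '[{"offset":[0,0,0],"turn":[0,0,0],"hand":38},{"offset":[0,0,0],"turn":[0,0,0],"hand":38},{"offset":[0,0,0],"turn":[0,0,0],"hand":38},{"offset":[0,0,-1],"turn":[0,0,0],"hand":38},{"offset":[0,0,-1],"turn":[0,0,0],"hand":38},{"offset":[0,0,-1],"turn":[0,0,0],"hand":50},{"offset":[0,0,-1],"turn":[0,0,0],"hand":50},{"offset":[0,0,-0.5],"turn":[0,0,0],"hand":50}]'
python3 g.py .434 -.138 .12 85
```

```text
time: 15.2
tcp_pos: [0.5963, -0.069, 0.0129]
orientation: [0.739, 0.673, -0.001, -0.0]
contact_force: [0.4, 0.5, -3.2]
grip_width: 0.0231
gripper_force: 50.0
time: 16.0
tcp_pos: [0.5982, -0.0677, 0.1284]
orientation: [0.739, 0.674, 0.002, 0.002]
contact_force: [-0.5, 0.0, -0.3]
grip_width: 0.0494
gripper_force: 0.0
t 16.0 tcp [ 0.5982 -0.0677  0.1284] w 0.0494 F 0.0 q7 0.19
offset total (at target orientation) [-3.37 -6.3   0.34] turn [ 0.04  0.   -0.03]
```

```bash
python3 -m crank '[{"offset":[-0.5,-0.9,0],"turn":[0,0,0],"hand":50},{"offset":[-0.5,-0.9,0],"turn":[0,0,0],"hand":50},{"offset":[-0.5,-0.9,0],"turn":[0,0,0],"hand":50},{"offset":[-0.5,-0.9,0],"turn":[0,0,0],"hand":50},{"offset":[-0.5,-0.9,0],"turn":[0,0,0],"hand":50},{"offset":[-0.5,-0.9,0],"turn":[0,0,0],"hand":50},{"offset":[-0.4,-0.9,0.3],"turn":[0,0,0],"hand":50},{"offset":[0,0,0],"turn":[0,0,0],"hand":50}]' >/dev/null
python3 -m crank '[{"offset":[0,0,0],"turn":[0,0,0],"hand":50}]' >/dev/null
python3 g.py .434 -.138 .031 85
python3 - <<'E'
from m import *
w=W[0].reshape(-1,3);w=w[~np.isnan(w[:,0])]
q=near((.6,-.075),.055,.012,.06,w)
print(cv2.minAreaRect((q[:,:2]*1000).astype(np.float32)),q[:,2].max())
p=arm.get_image("side");save(p,"foot1",(220,150,360,280),4.5)
E
```

```text
t 16.9 tcp [ 0.4326 -0.1376  0.1181] w 0.0495 F 0.0 q7 0.4
offset total (at target orientation) [-0.01  0.06  3.48] turn [ 0.01 -0.   -0.04]
((616.4749755859375, -74.11994171142578), (76.6494369506836, 108.55862426757812), 2.3150691986083984) 0.05924487180925775
```

View pics/foot1.png

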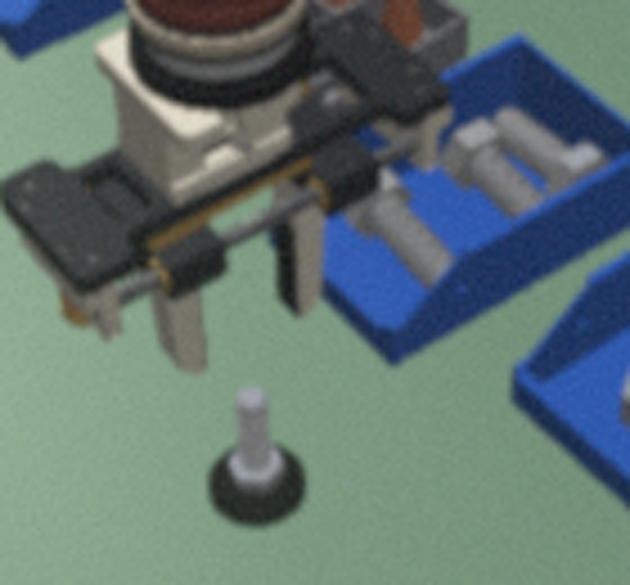

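The bolt lies in its bin at crop (410,240), and the foot stands at (257,480) below the open fingers. I'll go down, grip and lift it.

```bash
python3 -m crank '[{"offset":[0,0.06,0.5],"turn":[0,0,0],"hand":50},{"offset":[0,0,1],"turn":[0,0,0],"hand":50},{"offset":[0,0,1],"turn":[0,0,0],"hand":50},{"offset":[0,0,1],"turn":[0,0,0],"hand":50},{"offset":[0,0,0],"turn":[0,0,0],"hand":50},{"offset":[0,0,0],"turn":[0,0,0],"hand":50}]'
python3 -m crank '[{"offset":[0,0,0],"turn":[0,0,0],"hand":8},{"offset":[0,0,0],"turn":[0,0,0],"hand":8},{"offset":[0,0,0],"turn":[0,0,0],"hand":8},{"offset":[0,0,0],"turn":[0,0,0],"hand":8},{"offset":[0,0,0],"turn":[0,0,0],"hand":8},{"offset":[0,0,0],"turn":[0,0,0],"hand":8},{"offset":[0,0,0],"turn":[0,0,0],"hand":8}]' 40
python3 -m crank '[{"offset":[0,0,-0.4],"turn":[0,0,0],"hand":8},{"offset":[0,0,-0.8],"turn":[0,0,0],"hand":8},{"offset":[0,0,-0.8],"turn":[0,0,0],"hand":8},{"offset":[0,0,-0.8],"turn":[0,0,0],"hand":8},{"offset":[0,0,-0.8],"turn":[0,0,0],"hand":8},{"offset":[0,0,-0.4],"turn":[0,0,0],"hand":8}]'
python3 g.py .589 .257 .13 85
```

```text
time: 17.65
tcp_pos: [0.4343, -0.1376, 0.0304]
orientation: [0.739, 0.674, -0.0, -0.0]
contact_force: [-0.0, -0.4, 0.8]
grip_width: 0.0498
gripper_force: 0.0
time: 18.35
tcp_pos: [0.4342, -0.1379, 0.0307]
orientation: [0.739, 0.674, 0.0, 0.001]
contact_force: [0.8, 0.7, 3.3]
grip_width: 0.0154
gripper_force: 40.0
time: 18.95
tcp_pos: [0.4336, -0.1378, 0.1319]
orientation: [0.739, 0.674, 0.0, 0.0]
contact_force: [0.7, -0.3, -1.0]
grip_width: 0.0154
gripper_force: 40.0
t 18.9 tcp [ 0.4336 -0.1378  0.1319] w 0.0154 F 40.0 q7 0.39
offset total (at target orientation) [16.27  4.82  0.08] turn [ 0.01  0.   -0.03]
```

```bash
python3 -m crank '[{"offset":[1,0.3,0],"turn":[0,0,0],"hand":8},{"offset":[1,0.3,0],"turn":[0,0,0],"hand":8},{"offset":[1,0.3,0],"turn":[0,0,0],"hand":8},{"offset":[1,0.3,0],"turn":[0,0,0],"hand":8},{"offset":[1,0.3,0],"turn":[0,0,0],"hand":8},{"offset":[1,0.3,0],"turn":[0,0,0],"hand":8},{"offset":[1,0.3,0],"turn":[0,0,0],"hand":8},{"offset":[1,0.3,0],"turn":[0,0,0],"hand":8}]' >/dev/null
python3 -m crank '[{"offset":[1,0.3,0],"turn":[0,0,0],"hand":8},{"offset":[1,0.3,0],"turn":[0,0,0],"hand":8},{"offset":[1,0.3,0],"turn":[0,0,0],"hand":8},{"offset":[1,0.3,0],"turn":[0,0,0],"hand":8},{"offset":[1,0.3,0],"turn":[0,0,0],"hand":8},{"offset":[1,0.3,0],"turn":[0,0,0],"hand":8},{"offset":[0.7,0.2,0],"turn":[0,0,0],"hand":8},{"offset":[0.5,0.1,0],"turn":[0,0,0],"hand":8}]' >/dev/null
python3 -m crank '[{"offset":[0,0,0],"turn":[0,0,0],"hand":8},{"offset":[0,0,0],"turn":[0,0,0],"hand":8}]' >/dev/null
python3 g.py .589 .257 .0335 85
python3 - <<'E'
from h import *
p=arm.get_image("side");save(p,"foot2",(170,60,330,190),4.5)
E
```

```text
t 20.8 tcp [0.5798 0.2291 0.1299] w 0.0153 F 40.0 q7 -0.28
offset total (at target orientation) [1.14 0.27 3.86] turn [-0.01  0.01 -0.04]
```

View pics/foot2.png

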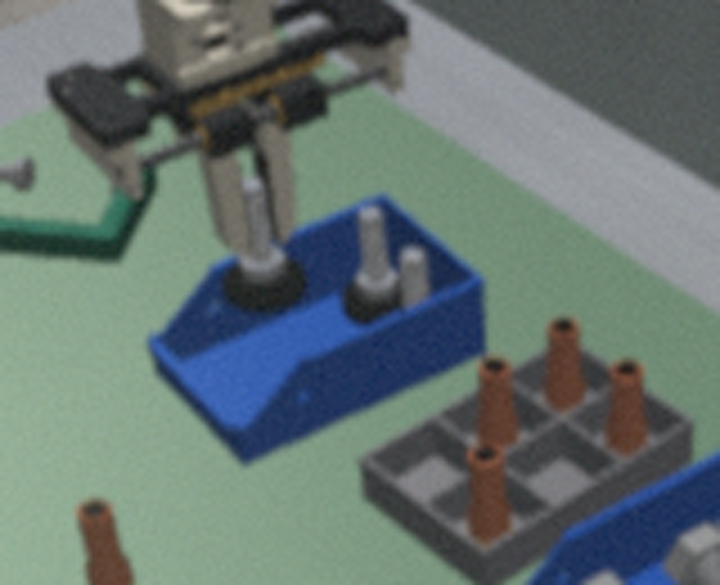

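The foot is held upright above its bin, with its pad at crop (263,285). The box's empty cells show at (430,475) and (560,485). I'll lower the foot.

```bash
python3 -m crank '[{"offset":[0.6,0.15,0],"turn":[0,0,0],"hand":8},{"offset":[0.5,0.1,0],"turn":[0,0,0],"hand":8},{"offset":[0,0,0.8],"turn":[0,0,0],"hand":8},{"offset":[0,0,1],"turn":[0,0,0],"hand":8},{"offset":[0,0,1],"turn":[0,0,0],"hand":8},{"offset":[0,0,0.7],"turn":[0,0,0],"hand":8},{"offset":[0,0,0],"turn":[0,0,0],"hand":8},{"offset":[0,0,0],"turn":[0,0,0],"hand":8}]'
python3 g.py .589 .257 .0335 85
```

```text
time: 21.6
tcp_pos: [0.5895, 0.2569, 0.0432]
orientation: [0.739, 0.674, -0.0, 0.0]
contact_force: [0.6, -0.2, -1.6]
grip_width: 0.0154
gripper_force: 40.0
t 21.6 tcp [0.5895 0.2569 0.0432] w 0.0154 F 40.0 q7 -0.29
offset total (at target orientation) [ 0.   -0.02  0.39] turn [ 0.    0.   -0.04]
```

```bash
python3 -m crank '[{"offset":[0,0,0.35],"turn":[0,0,0],"hand":8},{"offset":[0,0,0],"turn":[0,0,0],"hand":8},{"offset":[0,0,0],"turn":[0,0,0],"hand":8}]'
python3 -m crank '[{"offset":[0,0,0],"turn":[0,0,0],"hand":36},{"offset":[0,0,0],"turn":[0,0,0],"hand":36},{"offset":[0,0,0],"turn":[0,0,0],"hand":36},{"offset":[0,0,0],"turn":[0,0,0],"hand":36},{"offset":[0,0,-1],"turn":[0,0,0],"hand":36},{"offset":[0,0,-1],"turn":[0,0,0],"hand":36},{"offset":[0,0,-1],"turn":[0,0,0],"hand":50},{"offset":[0,0,-0.8],"turn":[0,0,0],"hand":50}]'
python3 g.py .413 .1645 .12 90
```

```text
time: 21.9
tcp_pos: [0.5894, 0.2572, 0.0346]
orientation: [0.739, 0.674, 0.0, 0.0]
contact_force: [1.0, 0.5, -2.5]
grip_width: 0.0155
gripper_force: 40.0
time: 22.7
tcp_pos: [0.5897, 0.2572, 0.1309]
orientation: [0.739, 0.674, 0.001, 0.0]
contact_force: [-0.2, -0.3, 0.2]
grip_width: 0.0471
gripper_force: 0.0
t 22.7 tcp [0.5897 0.2572 0.1309] w 0.0471 F 0.0 q7 -0.32
offset total (at target orientation) [-3.71 -7.07  0.43] turn [ 0.01 -0.   -0.66]
```

```bash
python3 -m crank '[{"offset":[0,0,0],"turn":[0,0,-0.66],"hand":50},{"offset":[-0.5,-1,0],"turn":[0,0,0],"hand":50},{"offset":[-0.5,-1,0],"turn":[0,0,0],"hand":50},{"offset":[-0.5,-1,0],"turn":[0,0,0],"hand":50},{"offset":[-0.5,-1,0],"turn":[0,0,0],"hand":50},{"offset":[-0.5,-1,0],"turn":[0,0,0],"hand":50},{"offset":[-0.6,-1,0],"turn":[0,0,0],"hand":50},{"offset":[-0.6,-1,0.4],"turn":[0,0,0],"hand":50}]' >/dev/null
python3 -m crank '[{"offset":[0,0,0],"turn":[0,0,0],"hand":50},{"offset":[0,0,0],"turn":[0,0,0],"hand":50}]' >/dev/null
python3 g.py .413 .1645 .034 90
python3 - <<'E'
from h import *
p=arm.get_image("side");save(p,"noz1",(150,80,290,210),4.5)
E
```

```text
t 23.7 tcp [0.4147 0.1647 0.1195] w 0.0501 F 0.0 q7 -0.19
offset total (at target orientation) [-0.01 -0.07  3.42] turn [ 0.01 -0.   -0.  ]
```

View pics/noz1.png

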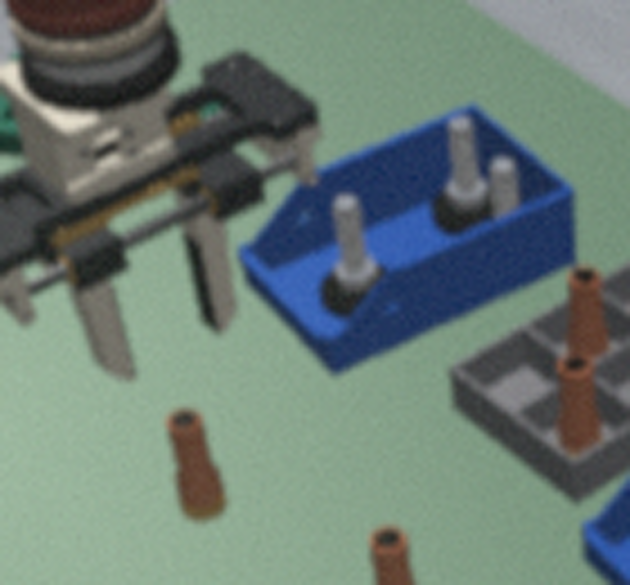

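The foot stands upright in its bin at crop (350,270), and the first nozzle (195,465) is below the fingers. I'll grip and lift it.

```bash
python3 -m crank '[{"offset":[0,-0.07,0.5],"turn":[0,0,0],"hand":50},{"offset":[0,0,1],"turn":[0,0,0],"hand":50},{"offset":[0,0,1],"turn":[0,0,0],"hand":50},{"offset":[0,0,0.9],"turn":[0,0,0],"hand":50},{"offset":[0,0,0],"turn":[0,0,0],"hand":50},{"offset":[0,0,0],"turn":[0,0,0],"hand":50}]'
python3 -m crank '[{"offset":[0,0,0],"turn":[0,0,0],"hand":12},{"offset":[0,0,0],"turn":[0,0,0],"hand":12},{"offset":[0,0,0],"turn":[0,0,0],"hand":12},{"offset":[0,0,0],"turn":[0,0,0],"hand":12},{"offset":[0,0,0],"turn":[0,0,0],"hand":12},{"offset":[0,0,0],"turn":[0,0,0],"hand":12},{"offset":[0,0,0],"turn":[0,0,0],"hand":12}]' 30
python3 -m crank '[{"offset":[0,0,-0.4],"turn":[0,0,0],"hand":12},{"offset":[0,0,-0.8],"turn":[0,0,0],"hand":12},{"offset":[0,0,-0.8],"turn":[0,0,0],"hand":12},{"offset":[0,0,-0.8],"turn":[0,0,0],"hand":12},{"offset":[0,0,-0.8],"turn":[0,0,0],"hand":12},{"offset":[0,0,-0.4],"turn":[0,0,0],"hand":12}]'
python3 g.py .598 .106 .13 90
```

```text
time: 24.35
tcp_pos: [0.4137, 0.165, 0.0343]
orientation: [0.707, 0.707, 0.0, 0.0]
contact_force: [-0.5, -0.5, 0.4]
grip_width: 0.0499
gripper_force: 0.0
time: 25.05
tcp_pos: [0.4128, 0.1647, 0.0345]
orientation: [0.707, 0.707, 0.0, 0.0]
contact_force: [-0.4, -0.3, 5.6]
grip_width: 0.0191
gripper_force: 30.0
time: 25.65
tcp_pos: [0.4128, 0.1646, 0.1357]
orientation: [0.707, 0.707, 0.001, 0.0]
contact_force: [0.7, 0.2, -1.0]
grip_width: 0.0187
gripper_force: 30.0
t 25.6 tcp [0.4128 0.1646 0.1357] w 0.0187 F 30.0 q7 -0.19
offset total (at target orientation) [-2.35  7.41  0.23] turn [ 0.01 -0.01  0.  ]
```

```bash
python3 -m crank '[{"offset":[-0.3,0.95,0],"turn":[0,0,0],"hand":12},{"offset":[-0.3,0.95,0],"turn":[0,0,0],"hand":12},{"offset":[-0.3,0.95,0],"turn":[0,0,0],"hand":12},{"offset":[-0.3,0.95,0],"turn":[0,0,0],"hand":12},{"offset":[-0.3,0.95,0],"turn":[0,0,0],"hand":12},{"offset":[-0.3,0.95,0],"turn":[0,0,0],"hand":12},{"offset":[-0.3,0.95,0],"turn":[0,0,0],"hand":12},{"offset":[-0.25,0.76,0],"turn":[0,0,0],"hand":12}]' >/dev/null
python3 -m crank '[{"offset":[0,0,0],"turn":[0,0,0],"hand":12},{"offset":[0,0,0],"turn":[0,0,0],"hand":12}]' >/dev/null
python3 g.py .598 .106 .0385 90
python3 - <<'E'
from h import *
p=arm.get_image("side");save(p,"noz2",(210,80,350,210),4.5)
E
```

```text
t 26.6 tcp [0.5966 0.1058 0.1333] w 0.0188 F 30.0 q7 -0.01
offset total (at target orientation) [0.01 0.06 3.79] turn [-0.02  0.   -0.  ]
```

View pics/noz2.png

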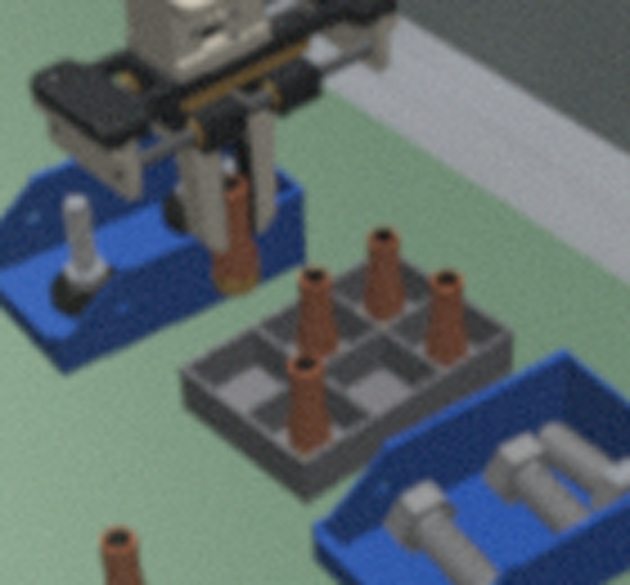

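The nozzle is held upright above the empty cell, which shows at crop (250,385). I'll lower it, open the fingers a little and go up.

```bash
python3 -m crank '[{"offset":[0,0.06,0.6],"turn":[0,0,0],"hand":12},{"offset":[0,0,0.9],"turn":[0,0,0],"hand":12},{"offset":[0,0,0.9],"turn":[0,0,0],"hand":12},{"offset":[0,0,0.7],"turn":[0,0,0],"hand":12},{"offset":[0,0,0.62],"turn":[0,0,0],"hand":12},{"offset":[0,0,0],"turn":[0,0,0],"hand":12},{"offset":[0,0,0],"turn":[0,0,0],"hand":12}]'
python3 g.py .598 .106 .0385 90
```

```text
time: 27.4
tcp_pos: [0.5984, 0.1063, 0.0407]
orientation: [0.707, 0.708, -0.001, -0.001]
contact_force: [0.4, -0.1, -1.5]
grip_width: 0.0189
gripper_force: 30.0
t 27.4 tcp [0.5984 0.1063 0.0407] w 0.0189 F 30.0 q7 0.03
offset total (at target orientation) [-0.01 -0.02  0.09] turn [-0.01  0.    0.01]
```

```bash
python3 -m crank '[{"offset":[0,0,0.08],"turn":[0,0,0],"hand":12},{"offset":[0,0,0],"turn":[0,0,0],"hand":12}]'
python3 -m crank '[{"offset":[0,0,0],"turn":[0,0,0],"hand":32},{"offset":[0,0,0],"turn":[0,0,0],"hand":32},{"offset":[0,0,0],"turn":[0,0,0],"hand":32},{"offset":[0,0,0],"turn":[0,0,0],"hand":32},{"offset":[0,0,-1],"turn":[0,0,0],"hand":32},{"offset":[0,0,-1],"turn":[0,0,0],"hand":32},{"offset":[0,0,-1],"turn":[0,0,0],"hand":50},{"offset":[0,0,-0.4],"turn":[0,0,0],"hand":50}]'
python3 g.py .442 .0155 .12 90
```

```text
time: 27.6
tcp_pos: [0.5994, 0.106, 0.0396]
orientation: [0.707, 0.707, 0.0, 0.0]
contact_force: [0.5, 0.5, -1.0]
grip_width: 0.0188
gripper_force: 30.0
time: 28.4
tcp_pos: [0.6008, 0.1059, 0.1267]
orientation: [0.707, 0.707, 0.002, 0.001]
contact_force: [0.1, 0.5, 0.1]
grip_width: 0.0434
gripper_force: 0.0
t 28.4 tcp [0.6008 0.1059 0.1267] w 0.0434 F 0.0 q7 -0.0
offset total (at target orientation) [-3.62 -6.35  0.27] turn [ 0.03 -0.    0.  ]
```

```bash
python3 -m crank '[{"offset":[-0.5,-0.9,0],"turn":[0,0,0],"hand":50},{"offset":[-0.5,-0.9,0],"turn":[0,0,0],"hand":50},{"offset":[-0.5,-0.9,0],"turn":[0,0,0],"hand":50},{"offset":[-0.5,-0.9,0],"turn":[0,0,0],"hand":50},{"offset":[-0.5,-0.9,0],"turn":[0,0,0],"hand":50},{"offset":[-0.6,-0.9,0],"turn":[0,0,0],"hand":50},{"offset":[-0.5,-0.95,0],"turn":[0,0,0],"hand":50},{"offset":[0,0,0],"turn":[0,0,0],"hand":50}]' >/dev/null
python3 -m crank '[{"offset":[0,0,0],"turn":[0,0,0],"hand":50}]' >/dev/null
python3 g.py .442 .0155 .034 90
python3 - <<'E'
from h import *
p=arm.get_image("side");save(p,"noz3",(190,100,350,230),4.5)
E
```

```text
t 29.3 tcp [0.4407 0.0158 0.1241] w 0.0497 F 0.0 q7 0.15
offset total (at target orientation) [-0.01  0.05  3.6 ] turn [ 0. -0. -0.]
```

View pics/noz3.png

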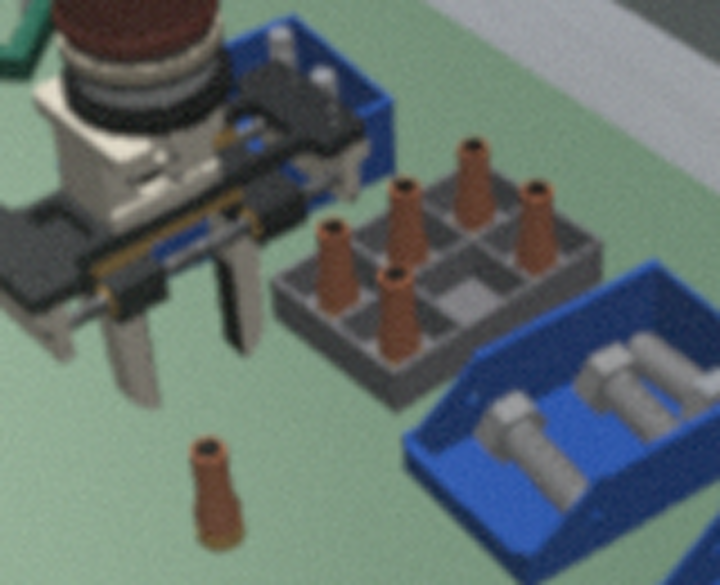

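The first nozzle stands upright in its cell at crop (337,265). The second is at (217,495), below the fingers, so I'll grip it next.

```bash
python3 -m crank '[{"offset":[0,0.05,0.7],"turn":[0,0,0],"hand":50},{"offset":[0,0,1],"turn":[0,0,0],"hand":50},{"offset":[0,0,1],"turn":[0,0,0],"hand":50},{"offset":[0,0,0.9],"turn":[0,0,0],"hand":50},{"offset":[0,0,0],"turn":[0,0,0],"hand":50},{"offset":[0,0,0],"turn":[0,0,0],"hand":50}]'
python3 -m crank '[{"offset":[0,0,0],"turn":[0,0,0],"hand":12},{"offset":[0,0,0],"turn":[0,0,0],"hand":12},{"offset":[0,0,0],"turn":[0,0,0],"hand":12},{"offset":[0,0,0],"turn":[0,0,0],"hand":12},{"offset":[0,0,0],"turn":[0,0,0],"hand":12},{"offset":[0,0,0],"turn":[0,0,0],"hand":12},{"offset":[0,0,0],"turn":[0,0,0],"hand":12}]' 30
python3 -m crank '[{"offset":[0,0,-0.4],"turn":[0,0,0],"hand":12},{"offset":[0,0,-0.8],"turn":[0,0,0],"hand":12},{"offset":[0,0,-0.8],"turn":[0,0,0],"hand":12},{"offset":[0,0,-0.8],"turn":[0,0,0],"hand":12},{"offset":[0,0,-0.8],"turn":[0,0,0],"hand":12},{"offset":[0,0,-0.7],"turn":[0,0,0],"hand":12}]'
python3 g.py .6535 .052 .14 90
```

```text
time: 29.95
tcp_pos: [0.4426, 0.0162, 0.034]
orientation: [0.707, 0.707, -0.0, -0.0]
contact_force: [0.2, -0.6, -0.9]
grip_width: 0.0501
gripper_force: 0.0
time: 30.65
tcp_pos: [0.4421, 0.0159, 0.0346]
orientation: [0.707, 0.707, 0.0, 0.0]
contact_force: [-0.1, 0.3, 5.6]
grip_width: 0.0188
gripper_force: 30.0
time: 31.25
tcp_pos: [0.4414, 0.0157, 0.1428]
orientation: [0.707, 0.707, -0.0, -0.0]
contact_force: [0.1, 1.0, -1.9]
grip_width: 0.0185
gripper_force: 30.0
t 31.2 tcp [0.4414 0.0157 0.1428] w 0.0185 F 30.0 q7 0.14
offset total (at target orientation) [1.45 8.48 0.11] turn [-0.  0.  0.]
```

```bash
python3 -m crank '[{"offset":[0.2,0.95,0],"turn":[0,0,0],"hand":12},{"offset":[0.2,0.95,0],"turn":[0,0,0],"hand":12},{"offset":[0.2,0.95,0],"turn":[0,0,0],"hand":12},{"offset":[0.2,0.95,0],"turn":[0,0,0],"hand":12},{"offset":[0.2,0.95,0],"turn":[0,0,0],"hand":12},{"offset":[0.2,0.95,0],"turn":[0,0,0],"hand":12},{"offset":[0.2,0.95,0],"turn":[0,0,0],"hand":12},{"offset":[0.05,0.9,0],"turn":[0,0,0],"hand":12}]' >/dev/null
python3 -m crank '[{"offset":[0,0.93,0],"turn":[0,0,0],"hand":12},{"offset":[0,0,0],"turn":[0,0,0],"hand":12},{"offset":[0,0,0],"turn":[0,0,0],"hand":12}]' >/dev/null
python3 g.py .6535 .052 .0385 90
python3 - <<'E'
from h import *
p=arm.get_image("side");save(p,"noz4",(220,80,360,210),4.5)
E
```

```text
t 32.4 tcp [0.6527 0.0519 0.141 ] w 0.0187 F 30.0 q7 0.08
offset total (at target orientation) [0.   0.03 4.1 ] turn [-0.02  0.    0.  ]
```

View pics/noz4.png

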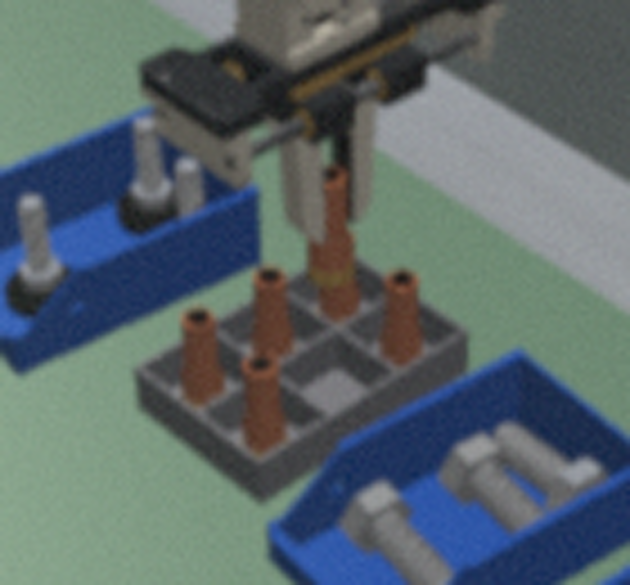

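The second nozzle is upright above the last empty cell, which shows at crop (335,390). I'll lower it.

```bash
python3 -m crank '[{"offset":[0,0.03,0.7],"turn":[0,0,0],"hand":12},{"offset":[0,0,0.9],"turn":[0,0,0],"hand":12},{"offset":[0,0,0.9],"turn":[0,0,0],"hand":12},{"offset":[0,0,0.8],"turn":[0,0,0],"hand":12},{"offset":[0,0,0.5],"turn":[0,0,0],"hand":12},{"offset":[0,0,0.22],"turn":[0,0,0],"hand":12},{"offset":[0,0,0],"turn":[0,0,0],"hand":12},{"offset":[0,0,0],"turn":[0,0,0],"hand":12}]'
python3 g.py .6535 .052 .039 90
```

```text
time: 33.2
tcp_pos: [0.6552, 0.0521, 0.0422]
orientation: [0.707, 0.707, 0.001, 0.001]
contact_force: [0.5, 0.6, -0.2]
grip_width: 0.0186
gripper_force: 30.0
t 33.2 tcp [0.6552 0.0521 0.0422] w 0.0186 F 30.0 q7 0.11
offset total (at target orientation) [-0.   -0.07  0.13] turn [0.01 0.   0.  ]
```

```bash
python3 -m crank '[{"offset":[0,0,0.12],"turn":[0,0,0],"hand":12},{"offset":[0,0,0],"turn":[0,0,0],"hand":12}]'
python3 -m crank '[{"offset":[0,0,0],"turn":[0,0,0],"hand":32},{"offset":[0,0,0],"turn":[0,0,0],"hand":32},{"offset":[0,0,0],"turn":[0,0,0],"hand":32},{"offset":[0,0,0],"turn":[0,0,0],"hand":32},{"offset":[0,0,-1],"turn":[0,0,0],"hand":32},{"offset":[0,0,-1],"turn":[0,0,0],"hand":32},{"offset":[0,0,-1],"turn":[0,0,0],"hand":32},{"offset":[0,0,-1],"turn":[0,0,0],"hand":32}]'
python3 -m crank '[{"offset":[0,-1,-0.5],"turn":[0,0,0],"hand":32},{"offset":[0,-1,-0.5],"turn":[0,0,0],"hand":32},{"offset":[0,-1,0],"turn":[0,0,0],"hand":32},{"offset":[0,-1,0],"turn":[0,0,0],"hand":32},{"offset":[0,-1,0],"turn":[0,0,0],"hand":32},{"offset":[0,-1,0],"turn":[0,0,0],"hand":32},{"offset":[0,-0.5,0],"turn":[0,0,0],"hand":32},{"offset":[0,0,0],"turn":[0,0,0],"hand":32}]'
python3 - <<'E'
from h import *
p=arm.get_image("side");save(p,"end",(190,80,450,275),3)
p=arm.get_image("top");w=cloud(p).reshape(-1,3);w=w[~np.isnan(w[:,0])]
for c in((.5985,.106),(.6545,.052)):
    q=w[(np.hypot(*(w[:,:2]-c).T)<.025)];print(q[:,2].max().round(4))
E
```

```text
time: 33.4
tcp_pos: [0.655, 0.0522, 0.0387]
orientation: [0.707, 0.707, 0.0, 0.0]
contact_force: [-0.1, 0.1, -0.6]
grip_width: 0.0187
gripper_force: 30.0
time: 34.2
tcp_pos: [0.6545, 0.0521, 0.1391]
orientation: [0.707, 0.707, -0.0, -0.0]
contact_force: [-0.4, 0.0, -0.4]
grip_width: 0.032
gripper_force: 0.0
time: 35.0
tcp_pos: [0.4903, 0.0521, 0.1634]
orientation: [0.707, 0.707, -0.0, -0.001]
contact_force: [0.4, 0.4, 0.4]
grip_width: 0.032
gripper_force: 0.0Traceback (most recent call last):
  File "<stdin>", line 5, in <module>
    return umr_maximum(a, axis, None, out, keepdims, initial, where)
ValueError: zero-size array to reduction operation maximum which has no identity
```

View pics/end.png

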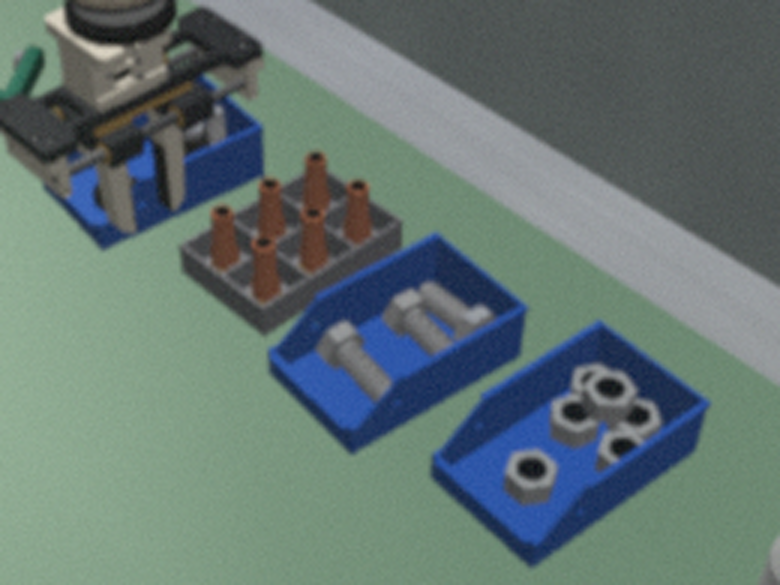

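All six cells hold upright nozzles, the bolt is at (355,355) and the nut at (530,475), each in its bin. The foot is hidden behind the gripper here, but the earlier views showed it standing. The arm touches nothing, so I'll hand the job in.

```bash
python3 -c "
from workcell import arm
print(arm.job_done())"
```

```text
the job is handed in; nothing more can be done
None
```

I placed all five parts (two nozzles, bolt, nut and levelling foot) in their bins and cells and handed the job in at about 35 s on the robot's clock; the spray can was left untouched, and no verdict came back.

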